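Switch on the desk copier, shut its lid and start the copy

TASK

An original lies on the glass of the desk copier and is to be copied. First press the white power button at the left end of the panel until it stays in, then push the open scanner lid down until it is fully shut, then press the green start key at the right end of the panel all the way in and let it come out again. Press no other key, do not lift the lid wide open, and leave the eraser on the panel and the things on the desk where they are; nothing is to be picked up.

Things in the scene. Friction and masses are not known exactly. Their poses are not given: they have to be found in the camera images.
- copier: fixed flatbed copier, 420 mm wide (y), 340 mm deep (x). Origin: centre of underside; x from front (robot side) to back, y to the left seen from the front, z up. Level dark panel along the top front, 88 mm deep, 158 mm above the desk; keys in one row at x = -128 mm; y in mm: power +178, grey keys +130 and +88, screen +66 to -6, loose eraser -45, red stop -108, green start -168
- power_button (a joint): white push-lock power button, 25 mm round cap with a dark ring, left end of the panel; its joint value is the distance it is pressed in: 0 out, 0.005 (its stop) fully in. Out (as it starts) it stands 7 mm above the panel, locked in 2 mm. It needs about 3 N all the way, has no return spring and stays as far in as it is pushed
- power_button_top (a point): centre of the top face of the power button. z = straight up out of the key, x and y as of the copier; it moves down with the key
- lid_front (a point): middle of the top front edge of the light grey scanner lid, a slab 240 (front to back) x 400 x 30 mm, hinged at its back edge; moves with it. x: along the lid to the hinge, z: normal of its top, tilted 0 when shut, 0.30 to 0.50 rad at the start. Shut: copier's x -75 mm, 188 mm above the desk. Hinge at copier's x 165, z 158 mm, stiff: it stays at any angle; 1 to 4 N down near this edge shut it
- start_key (a joint): the green start key, a 28 mm round cap with a white diamond, at the right end of the panel; stands 7 mm above the panel; its joint value is the distance it is pressed in: 0 out, 0.005 (its stop) fully in. Sprung: 1.2 N at first touch, 4 N fully in; comes back out when let go.
- start_key_top (a point): centre of the top face of the start key. z = straight up out of the key, x and y as of the copier; it moves down with the key
- stop_key (a joint): the red stop key, a 21 mm round cap with a white square, 60 mm to the left of the start key, 7 mm proud and sprung like it; not to be pressed; its joint value is the distance it is pressed in: 0 out, 0.005 (its stop) fully in
- stop_key_top (a point): centre of the top face of the stop key. z = straight up out of the key, x and y as of the copier; it moves down with the key
- mode_key (a joint): a small grey key, 17 mm round, 48 mm to the right of the power button, 7 mm proud and sprung; not to be pressed; its joint value is the distance it is pressed in: 0 out, 0.005 (its stop) fully in
- paper_key (a joint): a second small grey key, 17 mm round, 90 mm to the right of the power button, 7 mm proud and sprung; not to be pressed; its joint value is the distance it is pressed in: 0 out, 0.005 (its stop) fully in
- eraser: a loose blue eraser, 43 x 18 x 12 mm, lying on the copier's panel between the screen and the stop key; origin at the centre of its underside, x along its length
- mug: a white mug on the desk, 82 mm across, 95 mm high, handle at its y; origin at the centre of its underside
- stapler: a red and dark stapler on the desk, 135 mm long (its x), 36 mm wide, about 58 mm high; origin at the centre of its underside
- glue_stick: a yellow glue stick standing on the desk, 29 mm across, 98 mm high; origin at the centre of its underside
- flask: a white drinking flask standing on the desk, 70 mm across, 215 mm high; origin at the centre of its underside
- pencil_pot: a white square pot with pencils on the desk, 80 x 80 mm, pencils up to 185 mm high; origin at the centre of its underside

How it is judged:
On the way, in this order (a step that is already met when the one before it is completed fails the run):
1. the power button is locked in (value of joint power_button above 0.004 m), for 0.2 s.
2. the lid is fully shut (angle between lid_front's own z axis and vertical below 0.02 rad), for 0.2 s.
3. the start key is pressed fully in (value of joint each of start_key, power_button above 0.004 m and angle between lid_front's own z axis and vertical below 0.02 rad), for 0.04 s.
At the end, for the whole second after the job is handed in: power button in (over 4 of its 5 mm), lid shut (below 0.02 rad, 5 mm at its front edge), start key pressed over 4 mm after both and out again (under 1 mm), other keys out (under 1 mm), every loose thing at rest within 20 mm of its start (value of joint power_button above 0.004 m and angle between lid_front's own z axis and vertical below 0.02 rad and value of joint each of start_key, mode_key, paper_key, stop_key below 0.001 m and distance of each of eraser, mug, stapler, glue_stick, flask, pencil_pot from where it was at the start of the episode below 0.02 m and linear speed of each of eraser, mug, stapler, glue_stick, flask, pencil_pot below 0.02 m/s); the robot touches nothing.
It fails at once if the start key is pressed (more than 2 mm) while the lid is open or the power button is out (value of joint start_key above 0.002 m and (angle between lid_front's own z axis and vertical above 0.03 rad or value of joint power_button below 0.0035 m)).
It fails at once if the lid is pushed most of the way shut (below 0.1 rad) while the power button is still out (angle between lid_front's own z axis and vertical below 0.1 rad and value of joint power_button below 0.0025 m).
It fails at once if the stop key or a grey key is pressed more than 2 mm (value of joint any of mode_key, paper_key, stop_key above 0.002 m).
It fails at once if the lid is raised beyond 0.56 rad, wider than it ever starts (angle between lid_front's own z axis and vertical above 0.56 rad).
It fails at once if the eraser or a thing on the desk is moved more than 20 mm or lifted (distance of any of eraser, mug, stapler, glue_stick, flask, pencil_pot from where it was at the start of the episode above 0.02 m).
It also fails if it takes over 48 s, if anything falls off the work surface, if the arm or the gripper's body presses on something with over 40 N, if the wrist force passes 120 N, or if a joint passes its speed limit or range.

ROBOT

A 6-joint arm with a two-finger parallel gripper is mounted at the origin on the work surface. World frame = base frame: x ahead of the robot, y to its left, z up, the work surface at z = 0. Lengths are in m, angles in rad, forces in N, time in s.
With the tool pointing down it reaches from about 0.3 to 1 m from the base axis. Payload 5.1 kg.
Tool frame: the origin (TCP) lies midway between the tips of the shut fingers; the grasp point (between the pads) lies 19 mm behind it; z points along the fingers, y is the line along which they close (so a half turn about z gives the same grasp; the last joint's range is limited). The gripper opens to 95 mm and grips with 3 to 60 N. Pads are 20 mm wide; open, the fingers measure 119 mm over their backs; the gripper's body (75 mm by 180 mm) begins 59 mm behind the grasp point.
Start: joints at [-1.28, 0.124, 1.65, -0, 1.367, -0.083], TCP at [0.237, -0.605, 0.215] pointing down, gripper open.
Joint ranges: [-2.61, 2.61], [-1.02, 2.33], [0.03, 2.71], [-1.35, 4.49], [0.32, 2.68], [-2.91, 2.91]. Speed limits (rad/s): [2.57, 2.57, 3.14, 3.14, 3.14, 3.14].

INTERFACE

Orientations are given as a rotation vector (axis times angle).
In Python, from bench import read_state, cams, close_job, finder gives the robot as it stands.
- The arm moves only by the tool apply_moves, never from a script. Its argument "rows" is one flat list of numbers, 4 for each row, row after row: the shift along the tool's x, y, z in cm, then the turn about the tool's z in degrees. A call has 1 to 8 rows; each row shifts and turns the commanded pose from where the row before left it, along the tool's axes as they then stand; what a row does not reach is not made up. A row lasts 1/10 s, in which the tool goes at most 50 mm and 8.59 degrees, less where a joint would pass 70% of its speed; a pose out of reach is approached as far as the arm can. A call with a gripper value outside its range is refused whole. "grip" is the opening, from 0 (shut) to 1 (fully open), set as the call begins (left out, the last holds). The fingers move at their own pace and stop on an object; "squeeze" is the grip in N (left out, the last holds). Time passes only in rows, so rows that do not move let the fingers close. It gives the time, the measured TCP pose, the force, the opening and the grip force at its end, in the units of the state.
- read_state(): the state, without advancing time (a new reading comes with each control period).
- cams.read_camera(name): name is "side" or "top" or "wrist"; returns a dict with "color" (480x640x3 uint8, red, green, blue), "z_map" (480x640 float32, m along the optical axis (not along the pixel's ray), 0 where there is no reading), "fx", "fy", "cx", "cy" (pixels), "k1" (the pictures are not rectified: a ray, as slopes to the right and down, at radius r is drawn at 1 + k1 r^2 times it, then the intrinsics apply), "R" (3x3) and "t" (3): a world point X has camera coordinates R X + t; the wrist camera has in their place "tool_from_camera" (4x4, takes a point from camera to tool coordinates, whose origin is the TCP and whose axes are the flange's). Camera axes: x right, y down, z forward; pixel columns grow to the right and rows downward; lengths in m; the calibration is good to about 2 mm. A picture is of the moment at which its call begins: read the wrist's pose just before it.
- close_job(): hands the job in; it is judged then, once.
Trained networks look in a picture, given as the dict that the camera call returned (one of the last four; its "shot" number tells which), for a name from the list of things; names that differ only in an ending like _2 or _b are one class to them, and where a whole thing is asked for, a point or a joint stands for the part that bears it (a point fixed in the world has none). Each returns a list of dicts, best first, with "confidence" (0 to 1); they miss things now and then, are a little off and sometimes report something else, mostly with a low value. They report only what shows in the picture. A call takes as long as a camera call.
- finder.cut_out(name, picture): "mask" (480x640 bool, what is visible of it) and "pixel" ([row, column] in pixels, amid what is visible of it).
The state is a dict: "time_s": time; "joints": joint angles; "joint_vel": joint speeds; "joint_torque": joint torques, N m; "tcp_pos": TCP position; "tcp_rot": TCP orientation; "ft_force": force on the tool from outside, world axes, zero at the start; "torque": the same for the moment, N m; "gripper_width": finger opening in m; "grip_force": force on a finger pad.
Only numpy, scipy, OpenCV 4.12 (cv2) and the standard library are available. Lean on these libraries where they do the work, as an engineer would, in place of code of your own. Each camera call takes 0.05 s, during which the arm holds its last target. There are 200 camera calls.

## Working session

There is one attempt and no reset: what is moved stays moved. The work goes in short steps, Python scripts to look and compute and a tool call to move; the robot and the scene stay as the last step left them, time stands still between calls to the robot, and variables do not carry over. Pictures are saved under pics/ and viewed, at most 10 in all, crops included, and the job is handed in when it is done.

Besides the shell and the picture viewer there is one more tool, called after "Emit:" as name(argument=value, ...), one argument or row to a line, values as JSON. apply_moves: Moves the arm, as the interface text tells. Its arguments: {"type":"object","properties":{"rows":{"type":"array"},"grip":{"type":"number"},"squeeze":{"type":"number"}},"required":["rows"]}

```bash
ls; mkdir -p pics
cat > h.py <<'E'
import numpy as np, cv2
from bench import read_state, cams, close_job, finder
from scipy.spatial.transform import Rotation as Ro
def world(p, uv, z=None):
    """uv Nx2 (col,row) -> world points from the depth map"""
    uv=np.atleast_2d(np.asarray(uv,float))
    s=(uv-[p['cx'],p['cy']])/[p['fx'],p['fy']]
    r0=s.copy()
    for _ in range(20): r0=s/(1+p['k1']*(r0**2).sum(1,keepdims=True))
    d=p['z_map'][uv[:,1].round().astype(int),uv[:,0].round().astype(int)] if z is None else z
    c=np.c_[r0,np.ones(len(r0))]*np.reshape(d,(-1,1))
    return (c-p['t'])@p['R']
def pix(p,X):
    c=np.atleast_2d(X)@p['R'].T+p['t']; s=c[:,:2]/c[:,2:]
    return s*(1+p['k1']*(s**2).sum(1,keepdims=True))*[p['fx'],p['fy']]+[p['cx'],p['cy']]
def find(p,name):
    o=[]
    for f in finder.cut_out(name,p)[:2]:
        m=f['mask']; v,u=np.nonzero(m&(p['z_map']>0))
        if len(u)==0: continue
        X=world(p,np.c_[u,v]); o.append((f['confidence'],len(u),X,f['pixel']))
    return o
E
python3 - <<'E'
from h import *
for n in ['top','side']:
    p=cams.read_camera(n); cv2.imwrite(f'pics/{n}0.png',p['color'][...,::-1])
    print(n)
    for k in ['power_button','start_key','stop_key','mode_key','paper_key','eraser','lid_front','copier','mug','stapler','glue_stick','flask','pencil_pot']:
        for c,N,X,px in find(p,k): print(k,round(c,2),N,np.round(px),np.median(X,0).round(4),np.percentile(X,2,axis=0).round(3),np.percentile(X,98,axis=0).round(3))
s=read_state();print(s['time_s'],s['tcp_pos'],s['tcp_rot'],s['gripper_width'])
E
```

```text
pics
top
start_key 0.4 91 [249. 378.] [ 0.4605 -0.1638  0.1641] [ 0.447 -0.177  0.157] [ 0.475 -0.15   0.17 ]
eraser 0.72 10583 [160. 332.] [ 0.6704 -0.0388  0.2513] [ 0.556 -0.227  0.189] [0.803 0.154 0.294]
eraser 0.44 116 [241. 332.] [ 0.4816 -0.0411  0.1696] [ 0.462 -0.052  0.156] [ 0.503 -0.029  0.175]
lid_front 0.87 10697 [160. 330.] [ 0.6703 -0.0386  0.2512] [ 0.556 -0.228  0.189] [0.805 0.154 0.294]
lid_front 0.36 1060 [189. 152.] [0.6137 0.4616 0.167 ] [0.591 0.444 0.003] [0.651 0.503 0.22 ]
copier 0.92 20018 [189. 329.] [ 0.5962 -0.0236  0.1963] [ 0.432 -0.222  0.049] [0.798 0.184 0.292]
mug 0.72 621 [296. 232.] [0.3196 0.236  0.0529] [0.254 0.222 0.003] [0.381 0.258 0.063]
mug 0.57 862 [232. 495.] [ 0.5305 -0.5257  0.0473] [ 0.488 -0.557 -0.001] [ 0.565 -0.466  0.098]
stapler 0.6 660 [297. 235.] [0.3197 0.2361 0.0525] [ 0.254  0.221 -0.001] [0.381 0.264 0.063]
glue_stick 0.4 117 [303. 398.] [ 0.3204 -0.2353  0.0967] [ 0.308 -0.253  0.002] [ 0.333 -0.225  0.103]
flask 0.79 1014 [188. 152.] [0.6136 0.4606 0.1677] [0.591 0.444 0.014] [0.649 0.501 0.219]
pencil_pot 0.79 1039 [
[... 938 characters left out ...]
7 -0.463  0.099]
mug 0.65 5312 [174. 258.] [0.6384 0.009  0.2739] [ 0.55  -0.208  0.195] [0.8   0.17  0.295]
stapler 0.89 1735 [378. 318.] [0.3134 0.2454 0.0503] [0.252 0.222 0.005] [0.38  0.259 0.061]
glue_stick 0.55 343 [240. 425.] [ 0.3184 -0.2304  0.0668] [ 0.308 -0.251  0.008] [ 0.332 -0.225  0.102]
flask 0.63 3551 [358. 114.] [0.6025 0.485  0.1458] [0.591 0.446 0.004] [0.649 0.511 0.218]
pencil_pot 0.67 3513 [362. 116.] [0.6022 0.4853 0.1469] [0.591 0.448 0.006] [0.646 0.511 0.218]
pencil_pot 0.58 3387 [447. 193.] [0.4095 0.4878 0.0577] [0.362 0.447 0.003] [0.448 0.533 0.168]
1.4 [ 0.23729672 -0.60509999  0.21462816] [-3.08683991e+00 -5.83655279e-01  3.91324823e-05] 0.09525443387641466
```

View pics/side0.png

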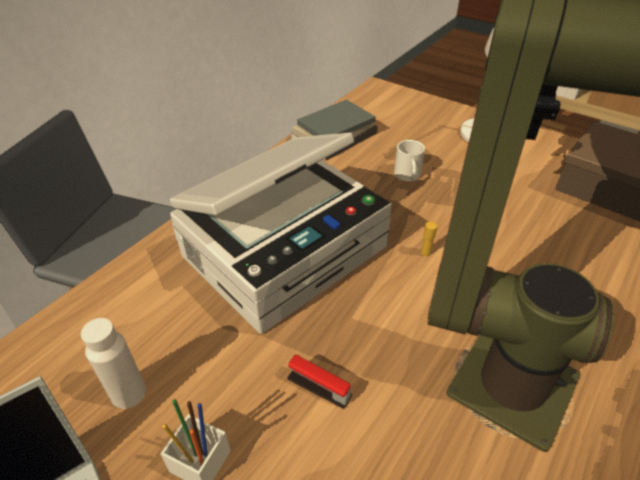

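Run:
```python
from h import *
# rigid fit: copier local xy -> world from detected keys
L=np.array([[-.128,.178],[-.128,.13],[-.128,.088],[-.128,-.108],[-.128,-.168],[-.128,-.168]])
W=np.array([[.5299,.1749],[.5232,.1278],[.5134,.0869],[.4732,-.1022],[.4602,-.1625],[.4605,-.1638]])
l=L-L.mean(0);w=W-W.mean(0)
a=np.arctan2((l[:,0]*w[:,1]-l[:,1]*w[:,0]).sum(),(l*w).sum())
R=np.array([[np.cos(a),-np.sin(a)],[np.sin(a),np.cos(a)]]);t=W.mean(0)-R@L.mean(0)
print('yaw',a,t,(L@R.T+t-W).round(4).tolist())
for n,q in dict(power=[-.128,.178],start=[-.128,-.168],lidshut=[-.075,0],hinge=[.165,0]).items(): print(n,R@q+t)
s=read_state();M=Ro.from_rotvec(s['tcp_rot']).as_matrix();print(M.round(3))
p=cams.read_camera('top')
m=finder.cut_out('lid_front',p)[0]['mask'];v,u=np.nonzero(m&(p['z_map']>0));X=world(p,np.c_[u,v])
q=(X[:,:2]-t)@R; g=(q[:,0]<.15)&(X[:,2]>.16)
# front edge of lid in local coords & plane slope
c=np.polyfit(q[g,0],X[g,2],1);print('slope',np.arctan(c[0]),c,np.percentile(q,[1,50,99],axis=0),np.percentile(X[:,2],99))
```

```text
yaw -0.2071535710719871 [ 0.6203088  -0.02498079] [[0.0018, 0.0006], [-0.0014, 0.0008], [-0.0003, 0.0006], [-0.0004, -0.0021], [0.0003, -0.0006], [-0.0, 0.0007]]
power [0.53165558 0.17554005]
start [ 0.46049197 -0.16306258]
lidshut [ 0.54691228 -0.00955515]
hinge [ 0.78178115 -0.05891719]
[[ 0.931  0.365 -0.   ]
 [ 0.365 -0.931  0.   ]
 [-0.    -0.    -1.   ]]
slope 0.0763547125195828 [0.07650344 0.19341005] [[-0.36185547  0.41134086]
 [-0.31391345  0.45887946]
 [-0.2652803   0.50882001]] 0.17331292841855542
```

The side view shows the lid open, with power at (255,270), stop at (351,211), start at (368,201), and a clear space in front of the panel. I'm moving now: raise and turn to the copier's axes with the fingers shut.

Emit:
apply_moves(
  rows=[0,0,-2.5,8.3,0,0,-2.5,8.3,0,0,-2.5,8.3,0,0,-2.5,8.4,0.7,-4.8,0,0,0.7,-4.8,0,0,0.7,-4.8,0,0,0.7,-4.8,0,0],
  grip=0,
)

```text
time_s: 2.3
tcp_pos: [0.3045, -0.4213, 0.3147]
tcp_rot: [3.125, -0.326, 0.001]
ft_force: [0.5, -0.2, 0.3]
gripper_width: 0.0367
grip_force: 0.0
```

Emit:
apply_moves(
  rows=[0.7,-4.8,0,0,0.7,-4.8,0,0,0.7,-4.8,0,0,0.7,-4.8,0,0,0.7,-4.8,0,0,0.7,-4.8,0,0,0.7,-4.8,0,0,0.7,-4.8,0,0],
)

```text
time_s: 3.1
tcp_pos: [0.4384, -0.0568, 0.3151]
tcp_rot: [3.124, -0.325, 0.002]
ft_force: [1.0, -0.5, 1.0]
gripper_width: 0.0002
grip_force: 0.0
```

```bash
cat > go.py <<'E'
from h import *
import sys
s=read_state();M=Ro.from_rotvec(s['tcp_rot']).as_matrix()
for a in sys.argv[1:]:
    g=np.array(eval(a)); print(a,((g-s['tcp_pos'])@M*100).round(2))
print(s['time_s'],np.round(s['tcp_pos'],4),'xdir deg',np.degrees(np.arctan2(M[1,0],M[0,0])),np.round(s['ft_force'],2),s['gripper_width'])
E
python3 go.py '[.5317,.1755,.165]'
```

```text
[.5317,.1755,.165] [  4.33 -24.66  15.01]
3.1 [ 0.4384 -0.0568  0.3151] xdir deg -11.891433699474781 [ 0.97 -0.49  1.05] 0.00015738509362767653
```

Emit:
apply_moves(
  rows=[0.8,-4.5,0,0,0.8,-4.5,0,0,0.8,-4.5,0,0,0.8,-4.0,1,0,0.6,-3.0,2,0,0.1,-1.0,2,0,0,0,0,0,0,0,0,0],
)

```text
time_s: 3.9
tcp_pos: [0.5203, 0.1434, 0.2647]
tcp_rot: [3.124, -0.325, -0.001]
ft_force: [-0.5, 0.2, -0.4]
gripper_width: 0.0002
grip_force: 0.0
```

```bash
python3 - <<'E'
from h import *
s=read_state();M=Ro.from_rotvec(s['tcp_rot']).as_matrix()
p=cams.read_camera('wrist');T=p['tool_from_camera']
W=np.eye(4);W[:3,:3]=M;W[:3,3]=s['tcp_pos'];C=np.linalg.inv(W@T);p['R']=C[:3,:3];p['t']=C[:3,3]
im=p['color'][...,::-1].copy()
for X in ([.5317,.1755,.165],[*s['tcp_pos'][:2],.165]):
    cv2.drawMarker(im,tuple(int(i) for i in pix(p,X)[0].round()),(255,0,255),0,14)
cv2.imwrite('pics/w1.png',im)
for k in ['power_button','mode_key','paper_key']:
    for c,N,X,px in find(p,k): print(k,round(c,2),N,np.round(px),np.median(X,0).round(4),((X.min(0)+X.max(0))/2).round(4))
E
python3 go.py '[.5317,.1755,.165]'
```

```text
power_button 0.92 980 [233. 266.] [0.533  0.1729 0.1654] [0.5315 0.174  0.1624]
mode_key 0.25 2247 [376.  60.] [0.3991 0.455  0.0444] [0.4384 0.3679 0.171 ]
paper_key 0.96 455 [236. 395.] [0.5148 0.0857 0.1652] [0.5131 0.0855 0.1632]
[.5317,.1755,.165] [ 0.33 -3.4  10.15]
4.1 [0.5212 0.1429 0.2665] xdir deg -11.959231817763339 [0.59 0.67 0.09] 0.0006033942484091528
```

View pics/w1.png

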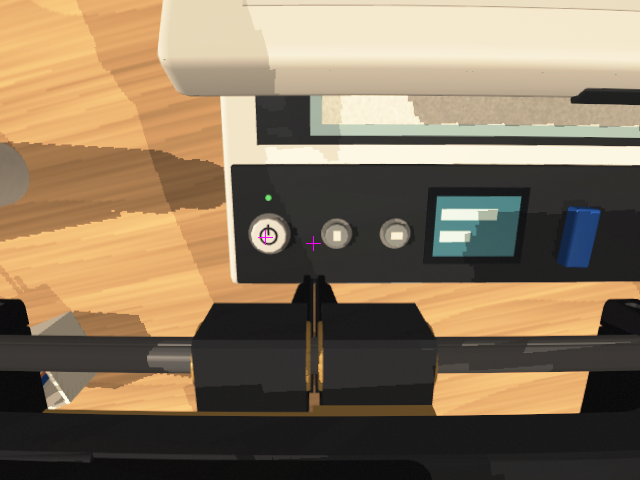

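The wrist view puts the power button at (269,233), about 1–2 mm from my estimate at (265,237). Next I centre over it and come down.

Emit:
apply_moves(
  rows=[0.3,-1.7,0,0,0.2,-1.6,0,0,0,0,3,0,0,0,3,0,0,0,2,0,0,0,0.5,0,0,0,0,0,0,0,0,0],
)

```text
time_s: 4.9
tcp_pos: [0.5332, 0.1755, 0.1812]
tcp_rot: [-3.124, 0.325, -0.003]
ft_force: [-0.4, -0.5, -0.1]
gripper_width: 0.0003
grip_force: 0.0
```

```bash
python3 go.py '[.5325,.174,.160]'; python3 go.py '[.5325,.174,.160]'
```

```text
[.5325,.174,.160] [-0.05  0.16  2.12]
4.9 [0.5332 0.1755 0.1812] xdir deg -11.863292021982064 [-0.43 -0.55 -0.07] 0.0002994652538699425
[.5325,.174,.160] [-0.05  0.16  2.12]
4.9 [0.5332 0.1755 0.1812] xdir deg -11.863292021982064 [-0.43 -0.55 -0.07] 0.0002994652538699425
```

Emit:
apply_moves(
  rows=[0,0.1,0.8,0,0,0,0.4,0,0,0,0.3,0,0,0,0.3,0,0,0,0.3,0,0,0,0,0],
)

```text
time_s: 5.5
tcp_pos: [0.5321, 0.1738, 0.1602]
tcp_rot: [3.125, -0.325, 0.0]
ft_force: [-3.8, -0.1, 8.4]
gripper_width: 0.0003
grip_force: 3.7
```

Emit:
apply_moves(
  rows=[0,0,0.1,0,0,0,0,0],
)

```text
time_s: 5.7
tcp_pos: [0.5322, 0.1738, 0.1601]
tcp_rot: [3.125, -0.325, 0.0]
ft_force: [-5.9, -1.8, 10.9]
gripper_width: 0.0009
grip_force: 5.6
```

Contact at z = 0.160 with 11 N means the button is at its stop. I'm raising and moving over the lid.

Emit:
apply_moves(
  rows=[0,0,-2,0,0,0,-5,0,0,0,-5,0,0,0,-5,0,2,4,0,0,2.8,4.5,0,0,3,4.5,0,0,3,4.5,0,0],
)

```text
time_s: 6.5
tcp_pos: [0.5981, -0.0109, 0.3277]
tcp_rot: [-3.125, 0.324, -0.001]
ft_force: [0.2, -0.2, -0.2]
gripper_width: 0.0006
grip_force: 0.0
```

Emit:
apply_moves(
  rows=[0,0,0,0,0,0,2,0],
)

```text
time_s: 6.7
tcp_pos: [0.5994, -0.0107, 0.3102]
tcp_rot: [-3.124, 0.33, -0.009]
ft_force: [0.1, 0.1, 1.0]
gripper_width: 0.0003
grip_force: 0.0
```

```bash
python3 go.py '[.6007,-.0209,.188]'
python3 - <<'E'
from h import *
p=cams.read_camera('side')
cv2.imwrite('pics/s2.png',cv2.resize(p['color'][130:330,150:420,::-1],None,fx=2.5,fy=2.5))
E
```

```text
[.6007,-.0209,.188] [ 0.28  0.98 12.22]
6.7 [ 0.5994 -0.0107  0.3102] xdir deg -12.051277958725063 [0.06 0.08 1.01] 0.0003262440355466416
```

View pics/s2.png

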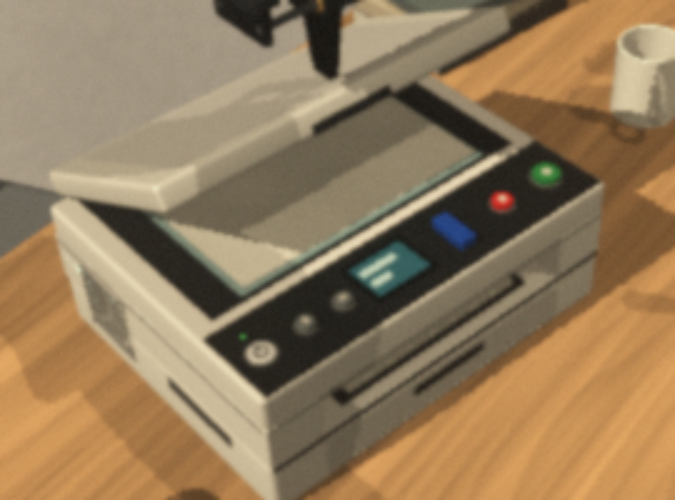

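The side view shows the power button in with its LED lit, and the fingertip just inside the lid's front edge at crop (328,72). Now pressing the lid down.

Emit:
apply_moves(
  rows=[0,0,1,0,0,0,1.2,0,0,0,1.4,0,0,0,1.5,0,0,0,1.5,0,0,0,1.5,0],
)

```text
time_s: 7.35
tcp_pos: [0.5973, -0.009, 0.225]
tcp_rot: [-3.125, 0.325, 0.001]
ft_force: [-1.5, 1.3, 1.3]
gripper_width: 0.0006
grip_force: 0.9
```

Emit:
apply_moves(
  rows=[0,0,1.2,0,0,0,1.0,0,0,0,0.8,0,0,0,0.5,0,0,0,0.3,0,0,0,0,0],
)

```text
time_s: 7.95
tcp_pos: [0.598, -0.0093, 0.1888]
tcp_rot: [3.125, -0.325, 0.001]
ft_force: [0.6, -0.1, -0.0]
gripper_width: 0.0005
grip_force: 0.0
```

```bash
python3 go.py '[.6007,-.0209,.188]'
```

```text
[.6007,-.0209,.188] [0.51 1.08 0.08]
7.95 [ 0.598  -0.0093  0.1888] xdir deg -11.884140902325818 [ 0.56 -0.11 -0.02] 0.0005235322274229709
```

Emit:
apply_moves(
  rows=[0,0,0.15,0,0,0,0.15,0,0,0,0,0,0,0,0,0],
)

```text
time_s: 8.35
tcp_pos: [0.5983, -0.0093, 0.1883]
tcp_rot: [3.125, -0.325, 0.003]
ft_force: [-4.0, 0.4, 7.9]
gripper_width: 0.0006
grip_force: 3.9
```

The lid stops at z = 0.188 with 8 N, so it is shut. Next is the start key.

Emit:
apply_moves(
  rows=[0,0,-2,0,0,0,-4,0,-1.8,3.6,-1,0,-2.8,4.5,0,0,-2.8,4.5,0,0,-2.2,3.8,0,0,0,0,0,0,0,0,0,0],
)

```text
time_s: 9.15
tcp_pos: [0.474, -0.1462, 0.2561]
tcp_rot: [3.124, -0.328, 0.003]
ft_force: [0.0, -0.3, 0.5]
gripper_width: 0.0012
grip_force: 0.0
```

```bash
python3 - <<'E'
from h import *
s=read_state();M=Ro.from_rotvec(s['tcp_rot']).as_matrix()
p=cams.read_camera('wrist');T=p['tool_from_camera']
W=np.eye(4);W[:3,:3]=M;W[:3,3]=s['tcp_pos'];C=np.linalg.inv(W@T);p['R']=C[:3,:3];p['t']=C[:3,3]
cv2.imwrite('pics/w3.png',p['color'][...,::-1])
for k in ['start_key','stop_key','lid_front']:
    for c,N,X,px in find(p,k)[:1]: print(k,round(c,2),N,np.round(px),np.median(X,0).round(4),((X.min(0)+X.max(0))/2).round(4),np.percentile(X[:,2],[5,95]).round(4))
E
python3 go.py '[.4605,-.163,.165]'
```

```text
start_key 0.77 1261 [258. 342.] [ 0.4631 -0.1656  0.1653] [ 0.4611 -0.1654  0.1627] [0.1621 0.1665]
stop_key 0.73 736 [257. 258.] [ 0.4749 -0.1076  0.1653] [ 0.4736 -0.1062  0.1629] [0.1602 0.1665]
lid_front 0.57 74627 [ 92. 199.] [ 0.5835 -0.1044  0.1888] [ 0.5798 -0.0962  0.1723] [0.1873 0.1901]
[.4605,-.163,.165] [-1.03  2.07  9.06]
9.35 [ 0.4748 -0.1448  0.2556] xdir deg -11.790174934840335 [-0.39  0.04  0.02] 0.0003533248782984401
```

View pics/w3.png

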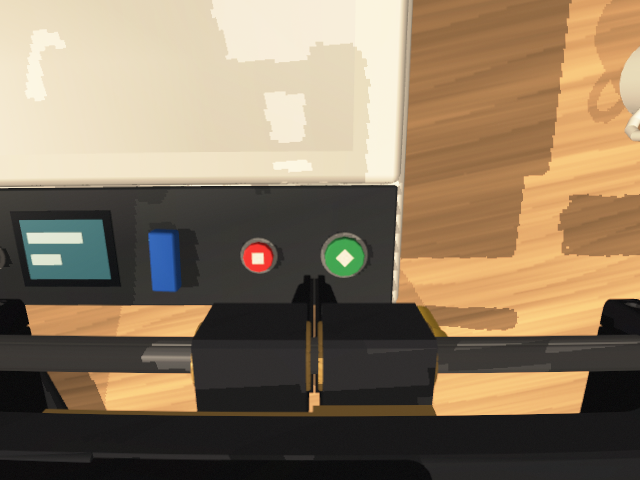

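The view shows the lid flat, start at (344,257) and stop at (258,257). I'm moving over the start key and down.

Emit:
apply_moves(
  rows=[-0.5,1.0,0,0,-0.4,1.1,0,0,0,0,3,0,0,0,3,0,0,0,1.3,0,0,0,0,0,0,0,0,0],
)

```text
time_s: 10.05
tcp_pos: [0.4613, -0.1647, 0.1836]
tcp_rot: [3.124, -0.325, 0.001]
ft_force: [0.1, 0.0, 0.6]
gripper_width: 0.0005
grip_force: 0.0
```

```bash
python3 go.py '[.4612,-.1642,.160]'
```

```text
[.4612,-.1642,.160] [-0.02 -0.04  2.36]
10.05 [ 0.4613 -0.1647  0.1836] xdir deg -11.885930444314987 [0.1  0.05 0.61] 0.00046692925896772144
```

Emit:
apply_moves(
  rows=[0,0,0.9,0,0,0,0.6,0,0,0,0.4,0,0,0,0.3,0,0,0,0.3,0,0,0,0.1,0,0,0,0,0],
)

```text
time_s: 10.75
tcp_pos: [0.4612, -0.1644, 0.1601]
tcp_rot: [3.125, -0.325, 0.0]
ft_force: [-6.9, 2.5, 15.6]
gripper_width: 0.0007
grip_force: 7.8
```

The key is at its stop: z = 0.160 with 15 N. Retreating.

Emit:
apply_moves(
  rows=[0,0,0,0,0,0,-2,0,0,0,-4,0,0,0,-5,0,0,0,-3,0,0,0,0,0,0,0,0,0,0,0,0,0],
)

```text
time_s: 11.55
tcp_pos: [0.4603, -0.1639, 0.2946]
tcp_rot: [-3.124, 0.325, 0.005]
ft_force: [-0.1, 0.3, -0.2]
gripper_width: 0.0004
grip_force: 0.0
```

```bash
python3 - <<'E'
from h import *
p=cams.read_camera('side')
cv2.imwrite('pics/s4.png',cv2.resize(p['color'][130:330,150:420,::-1],None,fx=2.5,fy=2.5))
for k in ['power_button','start_key','stop_key','eraser','lid_front']:
    for c,N,X,px in find(p,k)[:1]: print(k,round(c,2),N,np.round(px),np.median(X,0).round(4),np.percentile(X[:,2],[5,95]).round(4))
E
python3 go.py
```

```text
start_key 0.61 89 [202. 370.] [ 0.4616 -0.1647  0.1668] [0.1605 0.1694]
stop_key 0.53 43 [212. 351.] [ 0.4716 -0.105   0.1666] [0.1619 0.1691]
eraser 0.61 148 [222. 332.] [ 0.4851 -0.0393  0.171 ] [0.1624 0.1739]
lid_front 0.93 11213 [198. 266.] [ 0.6483 -0.0036  0.1902] [0.1774 0.1929]
11.85 [ 0.4607 -0.1642  0.2957] xdir deg -11.882971504345253 [ 0.01 -0.53  0.28] 0.0007993312946662453
```

View pics/s4.png

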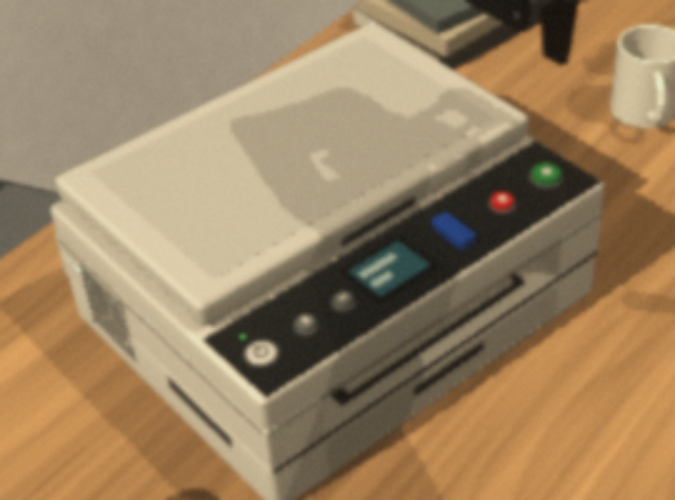

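The lid is shut, the start key at (545,173) is out again, the eraser at (453,230) hasn't moved, and the fingers are clear.

```bash
python3 -c "
from bench import close_job
print(close_job())"
```

```text
the job is handed in; nothing more can be done
None
```

I pressed the power button until it locked, pushed the lid fully shut, then pressed the start key to its stop and let it come back out. The job is handed in; the robot clock read about 12 s of the 48 s at my last check, and no verdict was returned.

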